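# One click up on the feeder dial, then start

## Robot

A 6-joint arm with a two-finger parallel gripper is mounted at the origin on the work surface. World frame = base frame: x ahead of the robot, y to its left, z up, the work surface at z = 0. Lengths are in mm, angles in rad, forces in N, time in s.
With the tool pointing down it reaches from about 275 to 750 mm from the base axis. Payload 10.2 kg.
Tool frame: the origin (TCP) lies midway between the tips of the shut fingers; the grasp point (between the pads) lies 19 mm behind it; y points along the fingers, z is the direction in which the jaws open and shut, and the axes are right-handed (so a half turn about y gives the same grasp; the last joint's range is limited). The gripper opens to 88 mm and grips with 3 to 60 N. Pads are 18 mm wide; open, the fingers measure 123 mm over their backs; the gripper's body (75 mm by 187 mm) begins 45 mm behind the grasp point.
Start: joints at [-1.355, 0.313, 1.498, -0, 1.331, -0.223], TCP at [223.037, -475.275, 238.72] pointing down, gripper open.
Joint ranges: [-2.94, 2.94], [-0.97, 2.17], [0.19, 2.56], [-1.23, 4.37], [0.02, 3.11], [-2.88, 2.88]. Speed limits (rad/s): [2.39, 2.39, 3.01, 3.14, 3.14, 3.14].

## Interface

Orientations are given as a 3x3 rotation matrix whose columns are the frame's x, y, z axes.
In Python, from plant import arm gives the robot as it stands.
- The arm moves only by the tool step_arm, never from a script. Its argument "motion" is a list of rows, each a list of 3 entries, a list of its own where there are three numbers: the opening in per cent of the stroke, from 0 (shut) to 100 (fully open), then the shift along the tool's x, y, z in mm, then the turn, a rotation vector about the tool's x, y, z in degrees. In form: [[grip, [tx, ty, tz], [wx, wy, wz]], ...]. A call has 1 to 20 rows; each row shifts and turns the commanded pose from where the row before left it, along the tool's axes as they then stand; what a row does not reach is not made up. A row lasts 1/12 s, in which the tool goes at most 41.7 mm and 7.16 degrees, less where a joint would pass 70% of its speed; a pose out of reach is approached as far as the arm can. A call with a gripper value outside its range is refused whole. The fingers move at their own pace and stop on an object; "grip_force" is the grip in N (left out, the last holds). Time passes only in rows, so rows that do not move let the fingers close. It gives the time, the measured TCP pose, the force and the opening at its end, in the units of the state.
- arm.get_obs(): the state, without advancing time (a new reading comes with each control period).
- arm.grab_frame(name): name is "scene" or "top" or "wrist"; returns the picture (420x560x3 uint8, red, green, blue); there is no depth.
- arm.calibration(name): a dict with "K" (3x3 intrinsics, pixels), "world_from_camera" (4x4, takes a point from camera to world coordinates). Camera axes: x right, y down, z forward; pixel columns grow to the right and rows downward; lengths in mm; the calibration is good to about 2 mm. A picture is of the moment at which its call begins: read the wrist's pose just before it. calibration takes no time and is no camera call; for the wrist camera it gives the pose at the moment of the call.
- arm.job_done(): hands the job in, once; it reports no verdict.
The state is a dict: "clock": time; "joints": joint angles; "qvel": joint speeds; "tau": joint torques, N m; "eef_pos": TCP position; "tcp_rot": TCP orientation; "wrist_force": force on the tool from outside, world axes, zero at the start; "torque": the same for the moment, N m; "finger_gap": finger opening in mm.
Only numpy, scipy, OpenCV 4.12 (cv2) and the standard library are available. Lean on these libraries where they do the work, as an engineer would, in place of code of your own. Each camera call takes 0.05 s, during which the arm holds its last target. There are 200 camera calls.

## Task

The parts feeder should run one step faster. With a fingertip against the rim of the knurled dial on its control box, and without gripping the dial, turn it clockwise (seen from above) by one click, so that its pointer rests at the middle of the three marks; only then push the larger of the two buttons on the switch box fully down and let it spring back. Leave the smaller button and everything else on the bench alone.

Things in the scene. Friction and masses are not known exactly. Their poses are not given: they have to be found in the camera images.
- console: Feeder control box, fixed: grey metal box 140 x 140 mm, 45 mm high. Origin under its centre; the dial's vertical axis passes through it. Three black raised marks (16 mm long) on its top, 54 mm from that axis: the middle one towards the box's own +x, the first 40 degrees (0.7 rad) anticlockwise of it seen from above (towards +y), the last 40 degrees clockwise of it.
- dial_top (a point): Centre of the dial's top face, on its axis, 73 mm above the bench. Dial: black disc 24 mm high, 76 mm in diameter over its 24 vertical rim ridges (2 mm proud, every 15 degrees), underside 4 mm above the box; aluminium inlay on top with a black radial pointer line 30 mm long. The box's top round it is bare.
- dial (a joint): Dial angle in rad, growing clockwise seen from above. Spring detents: 0 = pointer at the first mark (starts here), 0.7 = middle mark (wanted), 1.4 = last mark. Let go between 0.4 and 1.0 it snaps to 0.7; below it springs back to 0, above it goes to 1.4. Turning takes up to about 0.1 N m (2.5 N at the rim). Stops just beyond 0 and 1.4.
- switchbox: Switch box, fixed: grey box 80 (x) by 130 (y) mm, 45 mm high, with two round spring buttons on top, the larger at its own y = +32 mm, the smaller at y = -38 mm. Origin under its centre. One of the two boxes stands left, the other right, either way round.
- start_top (a point): Centre of the top face of the larger, start button (36 mm in diameter, grey in a black round housing). Moves down with the button.
- start (a joint): Travel of the start button in m: 0 = up, 0.006 = fully down, which takes 5 N; springs back when let go. Counts as pushed beyond 0.0045.
- lamp (a joint): Travel of the smaller, lamp-test button in m (16 mm in diameter): 0 = up, 0.004 = fully down. Not to be pressed.
- screwdriver: Bystander, loose: screwdriver 170 mm long with a red handle, lying on the bench between the two boxes. Origin under its middle, lying along its x.
- bushing: Bystander, loose: steel bushing, 34 mm across and 28 mm high, standing on the bench in front of the boxes. Origin under its centre.
- pin_tray: Bystander, loose: grey tray 240 x 190 mm with upright steel pins, 30 mm high in all, at the left. Origin under its centre.
- carton: Bystander, loose: open cardboard carton 150 x 110 mm, 45 mm high, at the right. Origin under its centre.
- jar: Bystander, loose: clear jar 52 mm across, 70 mm high, behind at the left. Origin under its centre.
- mug: Bystander, loose: white mug 76 mm across, 85 mm high, behind at the left. Origin under its centre.
Things that resemble listed ones, but are neither listed nor needed, are in the scene too. Leave any yellow look-alike of the console alone. What is shaped like the switchbox but pink is not meant.

How it is judged (in metres and radians):
On the way, in this order (a step that is already met when the one before it is completed fails the run):
1. the dial rests one click on, pointer at the middle mark (value of joint dial between 0.58 and 0.82 rad), for 0.2 s.
2. the start button is pushed fully down (value of joint start above 0.0045 m), for 0.02 s.
At the end, for the whole second after the job is handed in: The dial is at rest within 0.12 rad of its middle detent (0.7 rad) and both buttons are up again (less than 1.5 mm down), after the start button was pushed beyond 4.5 mm with the dial set (all of step 1 and velocity of joint dial between -0.1 and 0.1 rad/s and value of joint each of start, lamp below 0.0015 m); the robot touches nothing.
It fails at once if the start button is pushed while the dial is not at the middle mark (value of joint start above 0.003 m and not (value of joint dial between 0.58 and 0.82 rad)).
It fails at once if the smaller button is pressed (value of joint lamp above 0.002 m).
It fails at once if the dial is gripped: the fingers touch the control box or its dial with the grasp point close to its axis (under 20 mm) (horizontal distance between the grasp point and dial_top below 0.02 m and contact force between the fingers and console above 0.5 N).
It fails at once if a bystander is moved by more than 30 mm or lifted (distance of any of pin_tray, carton, screwdriver, bushing, jar, mug from where it was at the start of the episode above 0.03 m).
It also fails if it takes over 42 s, if anything falls off the work surface, if the arm or the gripper's body presses on something with over 40 N, if the wrist force passes 120 N, or if a joint passes its speed limit or range.

## Working session

There is one attempt and no reset: what is moved stays moved. The work goes in short steps, Python scripts to look and compute and a tool call to move; the robot and the scene stay as the last step left them, time stands still between calls to the robot, and variables do not carry over. Pictures are saved under pics/ and viewed, about 8 in all and at most 12, crops included, and the job is handed in when it is done.

Besides the shell and the picture viewer there is one more tool, called after "Call:" as a command line: name --argument value ..., lists and objects as JSON in quotes. step_arm: Moves the arm, as the interface text tells. Its arguments: {"type":"object","properties":{"motion":{"type":"array","items":{"type":"array"}},"grip_force":{"type":"number"}},"required":["motion"]}

```bash
ls; mkdir -p pics; python3 - <<'E'
from plant import arm
import cv2,numpy as np
for n in("scene","top"):
    cv2.imwrite(f"pics/{n}0.png",arm.grab_frame(n)[...,::-1]); c=arm.calibration(n); print(n,c["K"].round(1).tolist(),c["world_from_camera"].round(3).tolist())
s=arm.get_obs();print(s)
E
```

```text
pics
scene [[384.3, 0.0, 279.3], [0.0, 384.3, 207.7], [0.0, 0.0, 1.0]] [[-0.425, 0.624, -0.656, 1195.246], [0.905, 0.279, -0.321, 323.785], [-0.017, -0.73, -0.683, 789.605], [0.0, 0.0, 0.0, 1.0]]
top [[530.1, 0.0, 278.8], [0.0, 530.1, 209.6], [0.0, 0.0, 1.0]] [[0.006, -0.98, 0.196, 245.823], [-1.0, -0.004, 0.009, 7.188], [-0.008, -0.196, -0.98, 1487.027], [0.0, 0.0, 0.0, 1.0]]
{'clock': 0.1, 'joints': array([-1.35542178e+00,  3.13378233e-01,  1.49829713e+00, -1.27609255e-06,
        1.33100071e+00, -2.23405698e-01]), 'qvel': array([-0.00120209, -0.00123693, -0.00202235,  0.00042529,  0.00135628,
       -0.001301  ]), 'tau': array([ 2.17347879e-03, -4.02813506e+01, -2.52643704e+01,  6.95211324e-02,
        3.42514529e-02, -4.04403056e-05]), 'eef_pos': array([ 222.98116995, -475.07477076,  238.25047771]), 'tcp_rot': array([[-9.05270432e-01, -2.32750377e-04,  4.24835723e-01],
       [-4.24835720e-01,  1.05811568e-03, -9.05269845e-01],
       [-2.38823443e-04, -9.99999413e-01, -1.05676151e-03]]), 'wrist_force': array([ 0.43869865,  0.672174  , -0.34997726]), 'torque': array([-0.01842431, -0.0006891 ,  0.01004011]), 'finger_gap': 87.99109056861764}
```

View pics/top0.png

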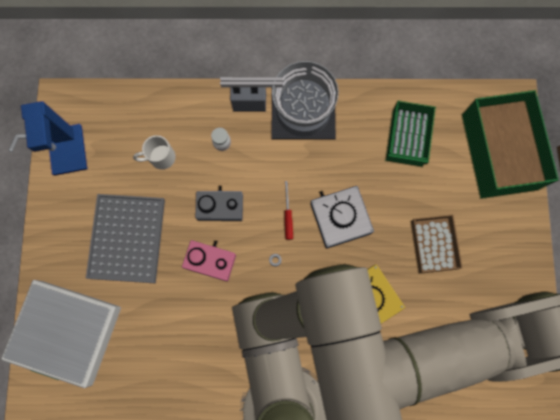

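View pics/scene0.png

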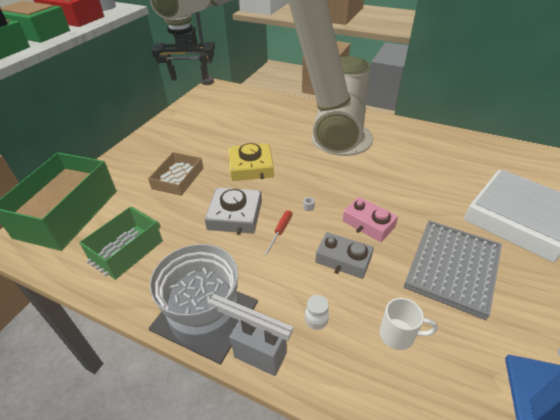

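The top view shows the grey console at px (342,216) with its marks towards the top of the image, the grey switch box at (219,205) with its larger button on the left at (207,204), the yellow and pink decoys nearer the robot, and the screwdriver between the boxes. Next I'll measure both boxes.

```bash
cat > h.py <<'E'
import numpy as np,cv2
from plant import arm
def px2w(n,uv,z,c=None):
    c=c or arm.calibration(n);T=c["world_from_camera"]
    d=T[:3,:3]@np.linalg.inv(c["K"])@np.array([uv[0],uv[1],1.]);return T[:3,3]+d*(z-T[2,3])/d[2]
def w2px(n,p,c=None):
    c=c or arm.calibration(n);T=np.linalg.inv(c["world_from_camera"]);q=c["K"]@(T[:3,:3]@np.array(p)+T[:3,3]);return q[:2]/q[2]
E
python3 - <<'E'
from h import *
im=cv2.imread("pics/top0.png");sc=cv2.imread("pics/scene0.png")
g=cv2.cvtColor(im,cv2.COLOR_BGR2GRAY)
def blobs(g,name,box,lo,hi,zs):
    x0,y0,x1,y1=box;m=((g[y0:y1,x0:x1]>=lo)&(g[y0:y1,x0:x1]<=hi)).astype(np.uint8)
    n,l,st,ce=cv2.connectedComponentsWithStats(m)
    for i in range(1,n):
        if st[i,4]>12:
            uv=ce[i]+[x0,y0];print(name,uv.round(1),st[i],*[px2w(name,uv,z).round(0)[:2] for z in zs])
print("dark console");blobs(g,"top",(305,180,380,250),0,60,(73,45))
print("dark switch");blobs(g,"top",(190,180,250,225),0,45,(45,55))
a=cv2.resize(im[175:255,300:385],None,fx=4.7,fy=4.7,interpolation=3);b=cv2.resize(im[175:255,180:260],None,fx=4.7,fy=4.7,interpolation=3)
h=np.hstack([a,b]);cv2.imwrite("pics/c.png",h);print(h.shape)
E
```

```text
dark console
top [339.5 220.4] [25 24 25 24 83] [ 500. -144.] [ 505. -147.]
dark switch
top [207.3 207.5] [ 8 17 17 16 64] [540. 219.] [538. 217.]
top [231.3 205.3] [37 20 10  9 36] [546. 152.] [544. 151.]
(376, 776, 3)
```

View pics/c.png

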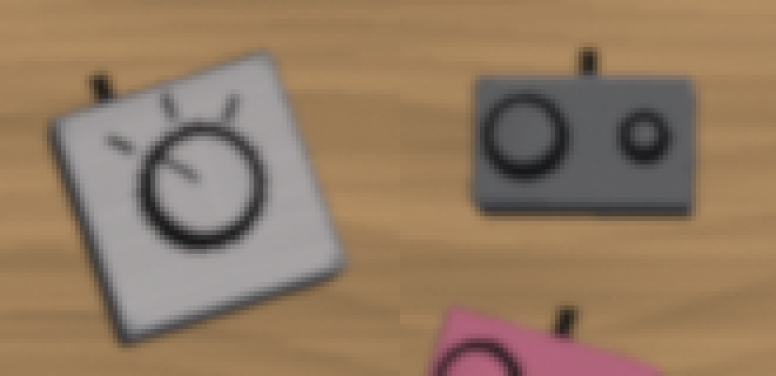

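```bash
cat >> h.py <<'E'
def shift(to):
    s=arm.get_obs();return (s["tcp_rot"].T@(np.array(to)-s["eef_pos"])).round(1)
E
python3 - <<'E'
from h import *
D=px2w("top",(343.2,214.4),73);S=px2w("top",(206.7,203.7),52);print(D,S)
for n,p in(("middle",(169,106)),("first",(120,145)),("last",(232,109)),("c1",(50,122)),("c2",(268,50)),("c3",(345,262))):
    q=px2w("top",(p[0]/4.7+299.6,p[1]/4.7+174.6),45);print(n,q.round(),np.hypot(*(q-D)[:2]).round(),np.degrees(np.arctan2(*(q-D)[1::-1])).round())
c=arm.calibration("wrist");T=c["world_from_camera"];s=arm.get_obs();R=s["tcp_rot"]
print(c["K"],R.T@(T[:3,3]-s["eef_pos"]),R.T@T[:3,:3])
print(shift((440,-190,240)))
E
```

```text
[ 516.62716877 -154.80413049   73.        ] [549.16478396 219.99915078  52.        ]
middle [ 571. -138.   45.] 57.0 18.0
first [ 547. -108.   45.] 56.0 57.0
last [ 569. -175.   45.] 56.0 -21.0
c1 [561. -67.  45.] 98.0 63.0
c2 [ 605. -197.   45.] 98.0 -25.0
c3 [ 478. -239.   45.] 93.0 -115.0
[[364.85750199   0.         280.27393398]
 [  0.         364.85750199 215.33915423]
 [  0.           0.           1.        ]] [ -70.61686192 -146.37354362    0.51926961] [[-1.16515660e-04  9.60785381e-01  2.77293056e-01]
 [-3.91227679e-04 -2.77293081e-01  9.60785301e-01]
 [ 9.99999917e-01  3.46181458e-06  4.08194821e-04]]
[-317.6   -1.5 -165.9]
```

Call:
step_arm --motion '[[0,[-26,0,-10.2],[0,0,0]],[0,[-26,0,-10.2],[0,0,0]],[0,[-26,0,-10.2],[0,0,0]],[0,[-26,0,-10.2],[0,0,0]],[0,[-26,0,-10.2],[0,0,0]],[0,[-26,0,-10.2],[0,0,0]],[0,[-26,0,-10.2],[0,0,0]],[0,[-26,0,-10.2],[0,0,0]],[0,[-26,0,-10.2],[0,0,0]],[0,[-26,0,-10.2],[0,0,0]],[0,[-26,0,-10.2],[0,0,0]],[0,[-26,0,-10.2],[0,0,0]],[0,[-26,0,-10.2],[0,0,0]],[0,[-26,0,-10.2],[0,0,0]],[0,[-26,0,-10.2],[0,0,0]],[0,[-26,0,-10.2],[0,0,0]],[0,[0,0,0],[0,0,0]],[0,[0,0,0],[0,0,0]],[0,[0,0,0],[0,0,0]]]' --grip_force 20

```text
clock: 1.68
eef_pos: [529.9, -151.1, 238.4]
tcp_rot: [[-0.905, -0.001, 0.425], [-0.425, 0.0, -0.905], [0.001, -1.0, -0.0]]
wrist_force: [-0.6, -0.5, -0.9]
finger_gap: 0.5
```

```bash
python3 - <<'E'
from h import *
s=arm.get_obs();c=arm.calibration("wrist");im=arm.grab_frame("wrist")[...,::-1];cv2.imwrite("pics/w1.png",im)
np.save("w1.npy",c,allow_pickle=True);print(s["eef_pos"],s["tcp_rot"].round(3),s["finger_gap"],s["clock"],w2px("wrist",(516,-155,73),c))
E
```

```text
[ 529.87619851 -151.11727403  238.38931584] [[-0.905 -0.001  0.425]
 [-0.425  0.    -0.905]
 [ 0.001 -1.    -0.   ]] 0.46374124040497994 1.6833 [276.92758432 209.6231956 ]
```

View pics/w1.png

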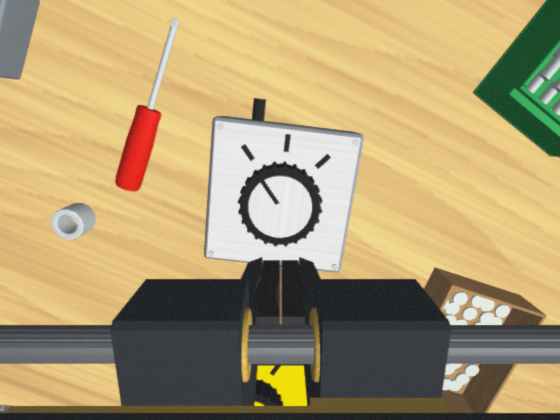

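```bash
cat >> h.py <<'E'
def dial(im,c,uv,r=70):
    u,v=map(int,uv);g=cv2.cvtColor(im,cv2.COLOR_BGR2GRAY);m=np.zeros_like(g);cv2.circle(m,(u,v),r,255,-1)
    d=((g<70)&(m>0)).astype(np.uint8)
    n,l,st,ce=cv2.connectedComponentsWithStats(d);k=1+np.argmax(st[1:,4]);ring=(l==k).astype(np.uint8)
    o=max(cv2.findContours(ring,0,1)[0],key=cv2.contourArea);(x,y),(a,b),_=cv2.fitEllipse(o)
    for i in range(1,n):
        if st[i,4]>15: print("blob",ce[i].round(1),st[i,2:],px2w("wrist",ce[i],45,c).round(1))
    return o,(x,y),(a,b)
E
python3 - <<'E'
from h import *
c=np.load("w1.npy",allow_pickle=True).item();im=cv2.imread("pics/w1.png")
o,e,ab=dial(im,c,(281,206),72);print("outer",e,ab,px2w("wrist",e,73,c).round(1))
g=cv2.cvtColor(im,cv2.COLOR_BGR2GRAY);m=np.zeros_like(g);cv2.circle(m,(281,206),38,255,-1)
b=((g>120)&(m>0)).astype(np.uint8);b=cv2.morphologyEx(b,cv2.MORPH_CLOSE,np.ones((9,9)))
k=max(cv2.findContours(b,0,1)[0],key=cv2.contourArea);k=cv2.convexHull(k);f=cv2.fitEllipse(k);D=px2w("wrist",f[0],73,c);print("inlay",f,D)
# triangulate with top ray
def ray(n,uv,c=None): a=px2w(n,uv,200,c);q=px2w(n,uv,0,c);return a,(q-a)/np.linalg.norm(q-a)
a,d=ray("wrist",f[0],c);p,q=ray("top",(343.2,214.4));t=np.linalg.lstsq(np.c_[d,-q],p-a,rcond=None)[0];print("tri",a+d*t[0],p+q*t[1])
E
```

```text
blob [286.6 142.4] [ 5 16 51] [ 570.6 -139.1   45. ]
blob [247.3 152. ] [11 13 54] [ 547.4 -110.    45. ]
blob [322.2 160.9] [13 12 54] [ 569.3 -176.3   45. ]
blob [279.  198.5] [  82   83 1886] [ 519.8 -155.2   45. ]
blob [264.4 267.9] [ 34  20 462] [ 448.3 -172.3   45. ]
blob [296.1 268.1] [ 34  20 475] [ 461.7 -201.5   45. ]
outer (279.55517578125, 203.64474487304688) (79.71307373046875, 79.87403869628906) [ 521.9 -154.8   73. ]
inlay ((280.5702819824219, 208.69642639160156), (63.17624282836914, 69.09431457519531), 155.4481658935547) [ 518.13979445 -157.55849021   73.        ]
tri [ 517.32891137 -157.94211963   69.67416082] [ 517.32399192 -155.22096354   69.3614799 ]
```

Call:
step_arm --motion '[[0,[18.2,0,19.1],[0,0,0]],[0,[18.2,0,19.1],[0,0,0]],[0,[18.2,0,19.1],[0,0,0]],[0,[0,30.5,0],[0,0,0]],[0,[0,30.5,0],[0,0,0]],[0,[0,30.5,0],[0,0,0]],[0,[0,30.5,0],[0,0,0]],[0,[0,30.5,0],[0,0,0]],[0,[0,20,0],[0,0,0]],[0,[0,10,0],[0,0,0]],[0,[0,0,0],[0,0,0]],[0,[0,0,0],[0,0,0]]]'

```text
clock: 2.73
eef_pos: [505.3, -226.6, 57.0]
tcp_rot: [[-0.906, 0.001, 0.424], [-0.424, -0.001, -0.906], [-0.0, -1.0, 0.001]]
wrist_force: [0.7, -0.0, 0.7]
finger_gap: 0.2
```

```bash
python3 - <<'E'
from h import *
s=arm.get_obs();c=arm.calibration("wrist");im=arm.grab_frame("wrist")[...,::-1];cv2.imwrite("pics/w2.png",im)
print(s["eef_pos"],s["joints"].round(2),s["clock"],s["wrist_force"])
e=s["eef_pos"];D=np.array([518.5,-155.5]);r=e[:2]-D;R=s["tcp_rot"];print(np.hypot(*r),np.degrees(np.arctan2(r[1],r[0])))
u=-r/np.hypot(*r);t=np.array([r[1],-r[0],0])/np.hypot(*r);print("inward",R.T@np.r_[u,0],"tangent cw",R.T@t)
E
```

```text
[ 505.25520103 -226.5791733    57.03889745] [-0.63  0.58  1.61 -0.    0.95  0.5 ] 2.7333 [ 0.74201465 -0.02624223  0.68489059]
72.30265263050578 -100.55536257037706
inward [-5.82836442e-01 -4.11105701e-04 -8.12589388e-01] tangent cw [ 8.12589411e-01 -7.40833740e-04 -5.82836084e-01]
```

View pics/w2.png

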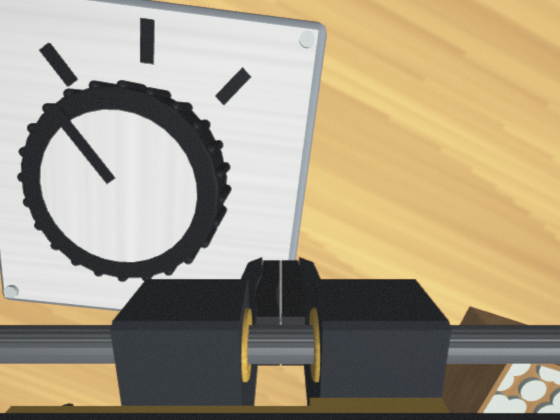

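The view shows the pointer at the first mark and the shut fingertips (px ~281,262) clear of the dial's right rim (px ~225,190). I'll move in radially and feel for contact.

Call:
step_arm --motion '[[0,[-2.9,0,-4.1],[0,0,0]],[0,[-2.9,0,-4.1],[0,0,0]],[0,[-1.2,0,-1.6],[0,0,0]],[0,[-0.6,0,-0.8],[0,0,0]],[0,[0,0,0],[0,0,0]]]'

```text
clock: 3.2
eef_pos: [507.8, -212.7, 56.5]
tcp_rot: [[-0.905, 0.0, 0.425], [-0.425, -0.0, -0.905], [-0.0, -1.0, 0.0]]
wrist_force: [-0.4, 0.4, 0.3]
finger_gap: 0.7
```

Call:
step_arm --motion '[[0,[-0.6,0,-0.8],[0,0,0]],[0,[-0.6,0,-0.8],[0,0,0]],[0,[0,0,0],[0,0,0]]]'

```text
clock: 3.45
eef_pos: [508.0, -211.0, 56.2]
tcp_rot: [[-0.905, -0.0, 0.425], [-0.425, 0.0, -0.905], [0.0, -1.0, -0.0]]
wrist_force: [0.1, 1.1, -0.1]
finger_gap: 0.4
```

Call:
step_arm --motion '[[0,[-0.6,0,-0.8],[0,0,0]],[0,[-0.6,0,-0.8],[0,0,0]],[0,[0,0,0],[0,0,0]]]'

```text
clock: 3.7
eef_pos: [508.4, -209.3, 56.3]
tcp_rot: [[-0.905, 0.0, 0.425], [-0.425, -0.001, -0.905], [0.0, -1.0, 0.0]]
wrist_force: [-0.4, -1.6, -0.0]
finger_gap: 0.3
```

Call:
step_arm --motion '[[0,[-0.6,0,-0.8],[0,0,0]],[0,[0,0,0],[0,0,0]]]'

```text
clock: 3.87
eef_pos: [508.6, -208.9, 56.3]
tcp_rot: [[-0.905, 0.0, 0.425], [-0.425, -0.002, -0.905], [0.0, -1.0, 0.002]]
wrist_force: [-0.3, -6.1, -1.3]
finger_gap: 0.9
```

Call:
step_arm --motion '[[0,[-0.6,0,-0.8],[0,0,0]],[0,[0,0,0],[0,0,0]]]'

```text
clock: 4.03
eef_pos: [508.8, -208.7, 56.4]
tcp_rot: [[-0.905, 0.001, 0.425], [-0.425, -0.003, -0.905], [0.001, -1.0, 0.003]]
wrist_force: [-1.7, -9.3, -2.0]
finger_gap: 0.8
```

Call:
step_arm --motion '[[0,[-0.6,0,-0.8],[0,0,0]],[0,[0,0,0],[0,0,0]]]'

```text
clock: 4.2
eef_pos: [509.0, -208.4, 56.5]
tcp_rot: [[-0.905, 0.001, 0.425], [-0.425, -0.004, -0.905], [0.001, -1.0, 0.004]]
wrist_force: [-2.8, -13.9, -2.1]
finger_gap: 0.5
```

Call:
step_arm --motion '[[0,[2.87,0,-2.22],[0,4,0]],[0,[2.87,0,-2.22],[0,4,0]],[0,[2.87,0,-2.22],[0,4,0]],[0,[2.87,0,-2.22],[0,4,0]],[0,[2.87,0,-2.22],[0,4,0]],[0,[0,0,0],[0,0,0]]]'

```text
clock: 4.7
eef_pos: [491.8, -200.4, 56.4]
tcp_rot: [[-0.996, 0.0, 0.086], [-0.086, -0.001, -0.996], [-0.0, -1.0, 0.001]]
wrist_force: [-0.6, -4.4, -0.5]
finger_gap: 0.2
```

```bash
python3 - <<'E'
from h import *
c=arm.calibration("wrist");s=arm.get_obs();im=arm.grab_frame("wrist")[...,::-1];cv2.imwrite("pics/w3.png",im)
e=s["eef_pos"];D=np.array([518.5,-155.5]);r=e[:2]-D;print(np.hypot(*r),np.degrees(np.arctan2(r[1],r[0])),s["wrist_force"])
E
```

```text
52.255339937202585 -120.7391833545293 [-0.6048927  -4.43604358 -0.49875826]
```

View pics/w3.png

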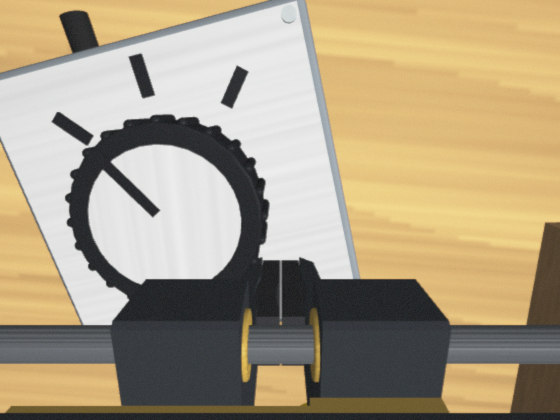

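```bash
python3 - <<'E'
from h import *
def ang(imn,R0,pa,pb,ms):
    # angle of pointer (tip pb, base pa) vs marks
    pass
s=arm.get_obs();c=arm.calibration("wrist");D=np.array([518.5,-155.5])
f=lambda uv,z:px2w("wrist",uv,z,c)[:2]
a=f((157,213),73);b=f((104,163),73);az=lambda v:np.degrees(np.arctan2(v[1],v[0])).round(1)
print("pointer",a,b,az(b-a));
for m in((73,128),(142,76),(235,87)):
    q=f(m,45);print(q,az(q-D),np.hypot(*(q-D)))
r=s["eef_pos"][:2]-D;R=s["tcp_rot"];print(R.T@np.r_[-r/np.hypot(*r),0])
E
```

```text
pointer [ 522.17182654 -152.86607261] [ 539.04598772 -134.20706257] 47.9
[ 547.6600275  -108.84012249] 58.0 55.022280696736836
[ 570.85379419 -138.05034348] 18.4 55.18523605574924
[ 569.99112869 -175.80965657] -21.5 55.351770374577825
[-0.58167588 -0.00104148 -0.81341999]
```

Call:
step_arm --motion '[[0,[-1.2,0,-1.6],[0,0,0]],[0,[-1.2,0,-1.6],[0,0,0]],[0,[0,0,0],[0,0,0]]]'

```text
clock: 5.0
eef_pos: [493.0, -200.1, 56.6]
tcp_rot: [[-0.996, -0.003, 0.091], [-0.091, -0.007, -0.996], [0.003, -1.0, 0.006]]
wrist_force: [-13.7, -22.5, 1.2]
finger_gap: 0.6
```

Call:
step_arm --motion '[[0,[2.64,0,-2.54],[0,4,0]],[0,[2.64,0,-2.54],[0,4,0]],[0,[2.64,0,-2.54],[0,4,0]],[0,[0,0,0],[0,0,0]]]'

```text
clock: 5.33
eef_pos: [482.7, -191.5, 56.3]
tcp_rot: [[-0.993, -0.008, -0.122], [0.122, -0.003, -0.993], [0.007, -1.0, 0.004]]
wrist_force: [-24.6, -19.8, 9.3]
finger_gap: 0.2
```

```bash
cat >> h.py <<'E'
def pointer(name):
    c=arm.calibration("wrist");s=arm.get_obs();im=arm.grab_frame("wrist")[...,::-1];cv2.imwrite(f"pics/{name}.png",im)
    D=np.array([519.5,-155.2,73]);g=cv2.cvtColor(im,cv2.COLOR_BGR2GRAY).astype(np.float32)
    P=[]
    for a in np.arange(-60,100,1.):
        v=[]
        for r in np.arange(12,25,1.):
            u=w2px("wrist",D+r*np.array([np.cos(np.radians(a)),np.sin(np.radians(a)),0]),c)
            if 0<u[0]<559 and 0<u[1]<419: v.append(g[int(round(u[1])),int(round(u[0]))])
        P.append((np.mean(v) if len(v)>8 else 255,a))
    P=np.array(P);k=P[:,0]<P[:,0].min()+40;az=P[k,1].mean()
    r=s["eef_pos"][:2]-D[:2]
    print("pointer az",az,"dial deg",58-az,P[:,0].min(),k.sum(),"TCP r,az",np.hypot(*r).round(1),np.degrees(np.arctan2(r[1],r[0])).round(1),"inward",(s["tcp_rot"].T@np.r_[-r/np.hypot(*r),0]).round(3),s["wrist_force"].round(1),s["clock"])
E
python3 -c "
from h import *
pointer('w4')"
```

```text
pointer az 31.0 dial deg 27.0 42.0 11 TCP r,az 51.7 -135.4 inward [-0.622 -0.008 -0.783] [-24.6 -19.8   9.3] 5.3333
```

Call:
step_arm --motion '[[0,[2.87,0,-2.22],[0,4,0]],[0,[2.87,0,-2.22],[0,4,0]],[0,[1.4,0,-1.1],[0,2,0]],[0,[0,0,0],[0,0,0]]]'

```text
clock: 5.72
eef_pos: [476.4, -183.5, 56.1]
tcp_rot: [[-0.957, -0.009, -0.291], [0.291, -0.001, -0.957], [0.008, -1.0, 0.003]]
wrist_force: [-25.3, -13.3, 10.5]
finger_gap: 0.2
```

```bash
python3 -c "
from h import *
pointer('w5')"
```

```text
pointer az 19.5 dial deg 38.5 41.07692337036133 10 TCP r,az 51.6 -146.7 inward [-0.64  -0.008 -0.768] [-25.3 -13.3  10.5] 5.7167
```

Call:
step_arm --motion '[[0,[3.2,0,3.8],[0,0,0]],[0,[3.2,0,3.8],[0,0,0]],[0,[3.2,0,3.8],[0,0,0]],[0,[3.2,0,3.8],[0,0,0]],[0,[0,-30,0],[0,0,0]],[0,[0,-30,0],[0,0,0]],[0,[0,-30,0],[0,0,0]],[0,[0,-30,0],[0,0,0]],[0,[0,0,0],[0,0,0]],[0,[0,0,0],[0,0,0]]]'

```text
clock: 6.6
eef_pos: [463.8, -193.4, 177.2]
tcp_rot: [[-0.957, 0.002, -0.29], [0.29, -0.002, -0.957], [-0.003, -1.0, 0.001]]
wrist_force: [0.2, -0.6, -1.0]
finger_gap: 0.5
```

```bash
python3 - <<'E'
from h import *
pointer('w6')
s=arm.get_obs();S=np.array([548,219,180]);print(s["eef_pos"],s["joints"].round(2),shift(S))
E
```

```text
pointer az 17.0 dial deg 41.0 43.769229888916016 9 TCP r,az 67.5 -145.6 inward [-0.626  0.001 -0.78 ] [ 0.2 -0.6 -1. ] 6.6
[ 463.22017361 -192.99613929  175.80687865] [-0.63  0.32  1.66  0.    1.16  1.24] [  38.3   -4.1 -418.9]
```

View pics/w6.png

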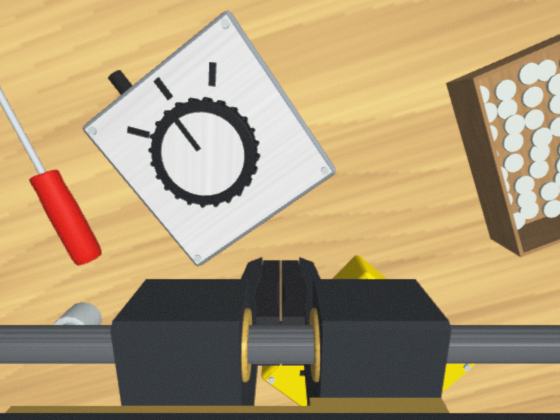

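The picture shows the pointer line (px ~187,133) aligned with the middle mark (px ~163,88), so the dial is set and the screwdriver and bushing are undisturbed. Next I'll move over to the switch box.

Call:
step_arm --motion '[[0,[1.0,-3.9,-27.9],[0,0,0]],[0,[1.0,-3.9,-27.9],[0,0,0]],[0,[1.0,-3.9,-27.9],[0,0,0]],[0,[1.0,-3.9,-27.9],[0,0,0]],[0,[1.0,-3.9,-27.9],[0,0,0]],[0,[1.0,-3.9,-27.9],[0,0,0]],[0,[1.0,-3.9,-27.9],[0,0,0]],[0,[1.0,-3.9,-27.9],[0,0,0]],[0,[1.0,-3.9,-27.9],[0,0,0]],[0,[1.0,-3.9,-27.9],[0,0,0]],[0,[1.0,-3.9,-27.9],[0,0,0]],[0,[1.0,-3.9,-27.9],[0,0,0]],[0,[1.0,-3.9,-27.9],[0,0,0]],[0,[1.0,-3.9,-27.9],[0,0,0]],[0,[1.0,0,-27.9],[0,0,0]],[0,[0,0,0],[0,0,0]],[0,[0,0,0],[0,0,0]],[0,[0,0,0],[0,0,0]]]'

```text
clock: 8.15
eef_pos: [570.1, 211.1, 229.3]
tcp_rot: [[-0.957, -0.003, -0.29], [0.29, -0.001, -0.957], [0.002, -1.0, 0.001]]
wrist_force: [-0.1, 0.3, -0.1]
finger_gap: 0.5
```

```bash
python3 - <<'E'
from h import *
s=arm.get_obs();c=arm.calibration("wrist");im=arm.grab_frame("wrist")[...,::-1];cv2.imwrite("pics/w7.png",im)
print(s["eef_pos"],s["joints"].round(2),s["clock"],w2px("wrist",(549,220,52),c))
g=cv2.cvtColor(im,cv2.COLOR_BGR2GRAY)
d=(g<45).astype(np.uint8);n,l,st,ce=cv2.connectedComponentsWithStats(d)
for i in range(1,n):
    if st[i,4]>60 and st[i,1]<260:
        e=cv2.fitEllipse(max(cv2.findContours((l==i).astype(np.uint8),0,1)[0],key=len));print(st[i],np.round(e[0],1),np.round(e[1],1),px2w("wrist",e[0],52,c).round(1))
np.save("w7.npy",c,allow_pickle=True)
E
```

```text
[570.05979763 211.14534835 229.32882605] [ 0.16  0.51  1.24 -0.    1.4   2.03] 8.15 [276.31590981 215.50193754]
[287 141   9  19  78] [290.9 149.4] [ 4.9 20.4] [603.  190.1  52. ]
[334 176  19  33 166] [352.  191.9] [30.9 32.8] [550.4 147.8  52. ]
[254 188  35  14  79] [270.1 192.7] [ 7.  32.1] [571.3 219.   52. ]
[250 205   7  23  72] [253.4 216.2] [ 5.6 20.6] [554.5 240.5  52. ]
```

View pics/w7.png

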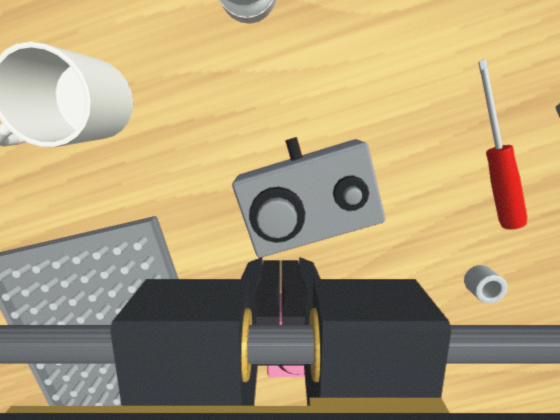

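The larger button's top is at px (277,217), the smaller at (353,196). They come out 70 mm apart, as given, and the start button agrees with the top view at (548.5, 219).

Call:
step_arm --motion '[[0,[11.5,0,-0.7],[0,0,0]],[0,[11.5,0,-0.7],[0,0,0]],[0,[0,30,0],[0,0,0]],[0,[0,30,0],[0,0,0]],[0,[0,30,0],[0,0,0]],[0,[0,30,0],[0,0,0]],[0,[0,25,0],[0,0,0]],[0,[0,12,0],[0,0,0]],[0,[0,0,0],[0,0,0]],[0,[0,0,0],[0,0,0]]]'

```text
clock: 9.03
eef_pos: [549.2, 219.3, 74.5]
tcp_rot: [[-0.957, 0.0, -0.291], [0.291, 0.0, -0.957], [-0.0, -1.0, -0.0]]
wrist_force: [-0.4, 0.0, 0.3]
finger_gap: 0.7
```

Call:
step_arm --motion '[[0,[0,3,0],[0,0,0]],[0,[0,3,0],[0,0,0]],[0,[0,3,0],[0,0,0]],[0,[0,0,0],[0,0,0]]]'

```text
clock: 9.37
eef_pos: [549.4, 219.8, 65.3]
tcp_rot: [[-0.957, 0.002, -0.29], [0.29, 0.0, -0.957], [-0.002, -1.0, -0.001]]
wrist_force: [0.6, -0.1, 2.7]
finger_gap: 0.4
```

Call:
step_arm --motion '[[0,[0,2,0],[0,0,0]],[0,[0,2,0],[0,0,0]],[0,[0,0,0],[0,0,0]]]'

```text
clock: 9.62
eef_pos: [549.4, 219.8, 61.5]
tcp_rot: [[-0.957, 0.002, -0.29], [0.29, 0.0, -0.957], [-0.001, -1.0, -0.001]]
wrist_force: [1.7, 0.6, 4.7]
finger_gap: 0.5
```

Call:
step_arm --motion '[[0,[0,2,0],[0,0,0]],[0,[0,2,0],[0,0,0]],[0,[0,0,0],[0,0,0]]]'

```text
clock: 9.87
eef_pos: [549.6, 219.8, 60.9]
tcp_rot: [[-0.957, 0.003, -0.289], [0.289, -0.0, -0.957], [-0.003, -1.0, -0.001]]
wrist_force: [-11.5, -4.9, 34.6]
finger_gap: 0.5
```

Hard stop reached: the tip stopped near z = 61 and the force rose to 35 N. Retreating now.

Call:
step_arm --motion '[[0,[0,-8,0],[0,0,0]],[0,[0,-20,0],[0,0,0]],[0,[0,-30,0],[0,0,0]],[0,[0,-30,0],[0,0,0]],[0,[0,-30,0],[0,0,0]],[0,[0,-30,0],[0,0,0]],[0,[-12,0,0],[0,0,0]],[0,[-12,0,0],[0,0,0]],[0,[0,0,0],[0,0,0]],[0,[0,0,0],[0,0,0]],[0,[0,0,0],[0,0,0]]]'

```text
clock: 10.78
eef_pos: [571.1, 213.0, 204.2]
tcp_rot: [[-0.957, -0.002, -0.29], [0.29, -0.0, -0.957], [0.002, -1.0, 0.001]]
wrist_force: [0.9, 0.4, -0.0]
finger_gap: 0.2
```

```bash
python3 - <<'E'
from h import *
s=arm.get_obs();w=arm.grab_frame("wrist")[...,::-1];t=arm.grab_frame("top")[...,::-1]
a=cv2.resize(t[150:270,170:390],(770,420),interpolation=3);b=w[:240,150:450]
b=cv2.resize(b,(225,180));h=np.zeros((600,770,3),np.uint8);h[:420]=a;h[420:,:225]=b;cv2.imwrite("pics/f.png",h);print(s["eef_pos"],s["wrist_force"],s["clock"])
E
```

```text
[571.07955308 212.97019119 204.15659609] [ 0.88120244  0.39618033 -0.0036343 ] 10.7833
```

View pics/f.png

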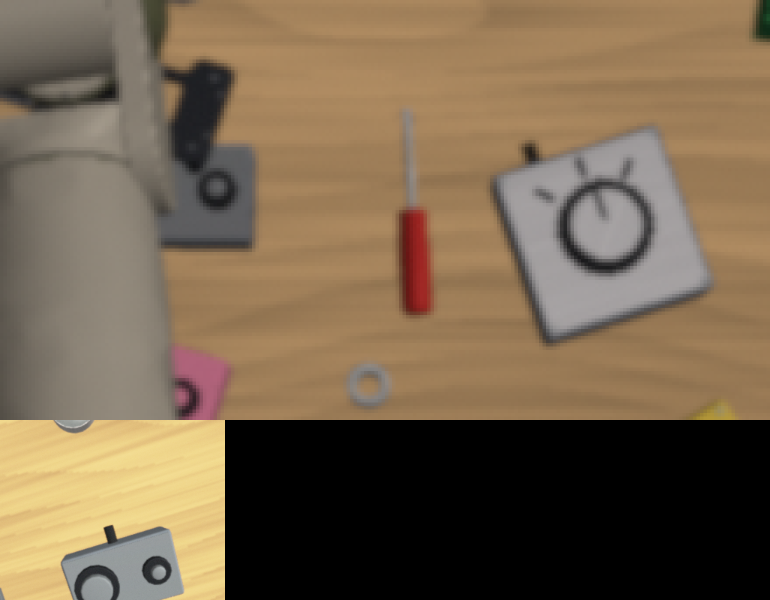

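The dial pointer (px ~600,205) points at the middle mark (px ~580,165). Both buttons look up, and the screwdriver and bushing haven't moved. I'm handing in.

```bash
python3 -c "
from plant import arm
print(arm.job_done())"
```

```text
the job is handed in; nothing more can be done
None
```

I turned the dial one click clockwise to the middle mark, then pushed the start button fully down and let it spring back, and handed the job in at about 10.8 s. No verdict was reported.

- **Dial:** I turned it with the shut fingertips pressed against the outside of the rim, never gripping it. The tip slipped at first: 20° of sweep gave only about 10° of turn, so I pressed harder (roughly 30 N) and finished. After release the pointer measured 41° from the first mark, where the click is 40°. The last top view still shows it at the middle mark.
- **Start button:** I felt contact at about z = 67 mm, and the tip stopped hard at z = 61 mm as the force rose to 35 N. That matches the 6 mm of travel, and in the last pictures both buttons look up.
- **Position checks:** The top and wrist views put the dial axis 2–3 mm apart. I used the centre worked out from the three marks. The dial's triangulated height came out at about 69.5 mm against the 73 mm given.
- **Bystanders:** The screwdriver and bushing are where they were, and the wrist force is near zero with the arm clear. I didn't re-measure the other bystanders; the arm did not go near them.

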